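# Sweep the loose brass rosettes off the gilding board into the tray

### The job

Clear the gilding board: using the fingers like a hand brush, sweep the three loose brass rosettes across the board and over its edge, so that all three drop into the empty blue tray standing against it. Sweep them only, do not pick them up or carry them, and leave the glue jar on the board and the paint jar and half mask behind it where they stand.

Things in the scene. Friction and masses are not known exactly. Their poses are not given: they have to be found in the camera images.
- board: fixed raised wooden gilding board: 240 mm along its x, 300 mm along its y, its flat top 35 mm above the table. Origin: centre of its underside, on the table; x points away from the robot, y to the left, z up, turned up to 0.2 rad either way.
- tray: fixed open blue metal tray, 250 mm along its x, 130 mm along its y, rim 31 mm above the table (4 mm below the board's top), walls and floor 4 mm thick. It stands against the board's left (+y) or right (-y) edge with a gap of 2 mm, its axes parallel to the board's. Origin: centre of its underside.
- brush_rest: fixed dark wooden rest with four brushes lying on it, 250 x 130 mm, up to 30 mm high, against the other side edge of the board, across from the tray. Origin: centre of its underside; axes parallel to the board's.
- rosette1: loose brass rosette for a mask: flat disc 30 mm in diameter, 10 mm high, vertical rim (petals and red bead on top reach 14 mm), 25 to 50 g. Origin: centre of its underside, z up. Lies flat on the board, does not roll. Its centre is at least 30 mm from the board's edges and, along the board's x, at least 45 mm from the other rosettes' and the glue jar's.
- rosette2: loose brass rosette for a mask: flat disc 30 mm in diameter, 10 mm high, vertical rim (petals and red bead on top reach 14 mm), 25 to 50 g. Origin: centre of its underside, z up. Lies flat on the board, does not roll. Its centre is at least 30 mm from the board's edges and, along the board's x, at least 45 mm from the other rosettes' and the glue jar's.
- rosette3: loose brass rosette for a mask: flat disc 30 mm in diameter, 10 mm high, vertical rim (petals and red bead on top reach 14 mm), 25 to 50 g. Origin: centre of its underside, z up. Lies flat on the board, does not roll. Its centre is at least 30 mm from the board's edges and, along the board's x, at least 45 mm from the other rosettes' and the glue jar's.
- glue_jar: small closed amber glue jar with a white cap, 36 mm in diameter and 50 mm high, standing loose on the board among the rosettes. Origin: centre of its underside. To be left alone.
- paint_jar: closed red paint jar, 56 mm in diameter, 70 mm high, standing loose on the table just beyond the board's far (+x) edge. Origin: centre of its underside. To be left alone.
- half_mask: small ivory and gold mask lying face up, about 100 mm in diameter and 38 mm high, loose on the table beyond the board's far edge. Origin: centre of its underside. To be left alone.

How it is judged:
By the outcome, as a careful person would: the job done as asked, in the order asked, and still so for the second after the job is handed in, with the robot touching nothing.
It also fails if it takes over 51 s, if anything falls off the work surface, if the arm or the gripper's body presses on something with over 40 N, if the wrist force passes 120 N, or if a joint passes its speed limit or range.

### The arm

A 7-joint arm with a two-finger parallel gripper is mounted at the origin on the work surface. World frame = base frame: x ahead of the robot, y to its left, z up, the work surface at z = 0. Lengths are in m, angles in rad, forces in N, time in s.
With the tool pointing down it reaches from about 0.4 to 0.875 m from the base axis. Payload 19.3 kg.
Tool frame: the origin (TCP) lies on the centre line of the jaws, within the pads' length; the fingertips stand 17 mm ahead of it and the grasp point (between the pads) lies 2 mm behind it; z points along the fingers, y is the line along which they close (so a half turn about z gives the same grasp; the last joint's range is limited). The gripper opens to 85 mm and grips with 20 to 120 N. Pads are 22 mm wide; open, the fingers measure 114 mm over their backs; the gripper's body (76 mm by 85 mm) begins 54 mm behind the grasp point. The pads swing forward as they close: fully open they stand 13 mm farther back than shut.
Start: joints at [1.107, 0.521, -0.036, 1.599, 0.021, 1.021, -0.113], TCP at [0.24, -0.577, 0.248] pointing down, gripper open.
Joint ranges: [-2.91, 2.91], [-0.3, 2.13], [-1.5, 1.42], [0.17, 2.43], [-1.26, 4.41], [0.16, 1.93], [-2.52, 2.52]. Speed limits (rad/s): [1.89, 1.89, 2.39, 2.39, 3.01, 3.01, 3.01].

### API

Orientations are given as a 3x3 rotation matrix whose columns are the frame's x, y, z axes.
In Python, from bench import ctrl gives the robot as it stands.
- The arm moves only by the shell command python3 -m inch 'ROWS'. ROWS is JSON, a list of rows, each a list of 3 entries, a list of its own where there are three numbers: the shift along the tool's x, y, z in units of 30 mm (1.0 is 30 mm), then the turn, a rotation vector about the tool's x, y, z in units of 8 degrees (1.0 is 8 degrees), then the opening, from 0 (shut) to 1 (fully open). A call has 1 to 20 rows; each row is the pose to reach, as a shift and turn from the pose commanded when the call began, along the tool's axes at that moment; what a row does not reach only later rows make up. A row lasts 1/8 s, in which the tool goes at most 62.5 mm and 10.7 degrees, less where a joint would pass 70% of its speed; a pose out of reach is approached as far as the arm can. A call with a gripper value outside its range is refused whole. The fingers move at their own pace and stop on an object; the grip force is fixed at half the most. Time passes only in rows, so rows that repeat a pose let the fingers close. It gives the time, the measured TCP pose, the force, the opening and the grip force at its end, in the units of the state.
- ctrl.read_state(): the state, without advancing time (a new reading comes with each control period).
- ctrl.capture(name): name is "scene" or "top"; returns a dict with "image" (420x560x3 uint8, red, green, blue), "z_map" (420x560 float32, m along the optical axis (not along the pixel's ray), 0 where there is no reading), "fovy" (degrees; the focal length in pixels is half the picture's height over the tangent of half this angle, whatever the lens; pixels are square), "cx", "cy" (the principal point, pixels), "k1" (the pictures are not rectified: a ray, as slopes to the right and down, at radius r is drawn at 1 + k1 r^2 times it, then the intrinsics apply), "R" (3x3) and "t" (3): a world point X has camera coordinates R X + t. Camera axes: x right, y down, z forward; pixel columns grow to the right and rows downward; lengths in m; the calibration is good to about 2 mm. A picture is of the moment at which its call begins.
- ctrl.close_job(): hands the job in; it is judged then, once.
The state is a dict: "clock": time; "qpos": joint angles; "dq": joint speeds; "joint_efforts": joint torques, N m; "position": TCP position; "tcp_rot": TCP orientation; "force": force on the tool from outside, world axes, zero at the start; "moment": the same for the moment, N m; "grip_width": finger opening in m; "gripper_force": force on a finger pad.
Only numpy, scipy, OpenCV 4.12 (cv2) and the standard library are available. Lean on these libraries where they do the work, as an engineer would, in place of code of your own. Each camera call takes 0.05 s, during which the arm holds its last target. There are 200 camera calls.

## Working session

There is one attempt and no reset: what is moved stays moved. The work goes in short steps, Python scripts to look and compute and a shell command to move; the robot and the scene stay as the last step left them, time stands still between calls to the robot, and variables do not carry over. Pictures are saved under pics/ and viewed, at most 10 in all, crops included, and the job is handed in when it is done.

```bash
mkdir -p pics; python3 - <<'E'
from bench import ctrl
import cv2,numpy as np
s=ctrl.read_state();print(s['clock'],s['position'],np.round(s['tcp_rot'],3))
for n in("top","scene"):
    c=ctrl.capture(n);cv2.imwrite(f"pics/{n}0.png",c["image"][:,:,::-1]);np.savez(f"{n}0.npz",**c)
    print(n,c['fovy'],c['cx'],c['cy'],c['k1'],c['R'],c['t'])
E
```

```text
0.0 [ 0.2396797  -0.57689527  0.24773557] [[ 0.923  0.384 -0.   ]
 [ 0.384 -0.923  0.001]
 [-0.    -0.001 -1.   ]]
top 52.00984053177736 279.3211307186032 209.3376122987513 0.018624628041885808 [[-0.01335714 -0.99973328  0.01884021]
 [-0.99152091  0.01080702 -0.12949706]
 [ 0.12925891 -0.02041017 -0.99140081]] [0.00431708 0.63175445 0.68418796]
scene 42.19941715170559 274.68337905960686 216.87324555130374 -0.015569295243636174 [[ 0.53190592  0.84667784  0.0145854 ]
 [ 0.66055554 -0.40407852 -0.63276135]
 [-0.52985136  0.34620397 -0.7742095 ]] [-0.3407051  -0.36340218  1.40128718]
```

View pics/top0.png

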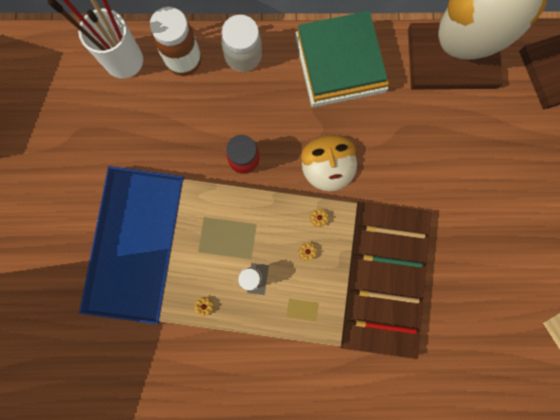

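View pics/scene0.png

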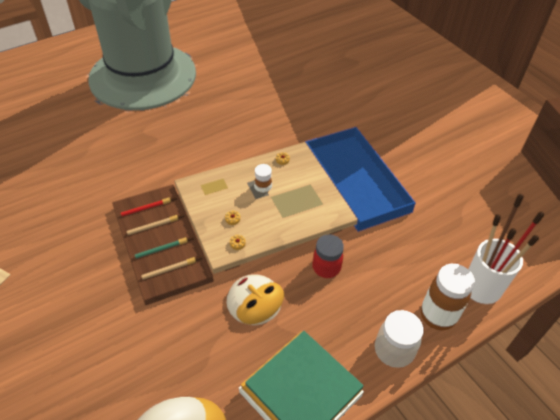

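The top view shows the tray on the left (+y), with rosettes near (320,217), (308,251) and (204,306) and the glue jar cap at (249,279). The scene view shows the same layout.

```bash
cat > h.py <<'E'
import numpy as np,cv2
def K(c): 
    f=210/np.tan(np.radians(c['fovy'])/2); return np.array([[f,0,c['cx']],[0,f,c['cy']],[0,0,1]],float)
def ray(c,uv,z):
    p=cv2.undistortPoints(np.float64(uv).reshape(-1,1,2),K(c),np.array([float(c['k1']),0,0,0]))[:,0]
    d=np.c_[p,np.ones(len(p))]@c['R']; o=-c['R'].T@c['t']
    return o+d*((z-o[2])/d[:,2])[:,None]
def rosettes(c,lo=(15,150,130),hi=(26,255,255),box=None):
    hsv=cv2.cvtColor(c['image'],cv2.COLOR_RGB2HSV)
    m=cv2.inRange(hsv,lo,hi); m=cv2.morphologyEx(m,cv2.MORPH_CLOSE,np.ones((5,5)))
    n,_,st,ce=cv2.connectedComponentsWithStats(m)
    return [(np.round(ce[i],1),st[i,4],np.round(ray(c,ce[i],0.044)[0],4)) for i in range(1,n) if 60<st[i,4]<3000]
E
python3 - <<'E'
from h import *
c=dict(np.load('top0.npz'))
for r in rosettes(c):print(*r)
B=ray(c,[(183,178),(358,203),(342,346),(160,322)],.035);print("board far-left, far-right, near-right, near-left\n",B.round(4))
print([np.linalg.norm(B[i]-B[i-1]).round(3) for i in range(4)])
print("cap",ray(c,(249,279),.085).round(4))
b=dict(np.load('scene0.npz'))
for r in rosettes(b):print('s',*r)
print("cap s",ray(b,(264,171),.085).round(4))
print("paint",ray(c,(242,147),.07),"mask top",ray(c,(330,163),.02))
E
```

```text
[460.9  10.7] 548 [ 0.9857 -0.3327  0.044 ]
[350.   90.2] 296 [ 0.8395 -0.1292  0.044 ]
[325.2 149.7] 974 [ 0.7334 -0.0831  0.044 ]
[318.8 217.4] 264 [ 0.617  -0.0694  0.044 ]
[307.2 251.4] 267 [ 0.5606 -0.0486  0.044 ]
[203.2 306.4] 274 [0.474  0.1223 0.044 ]
[302.3 309.6] 462 [ 0.4664 -0.0385  0.044 ]
board far-left, far-right, near-right, near-left
 [[ 0.6883  0.1602  0.035 ]
 [ 0.642  -0.1379  0.035 ]
 [ 0.4065 -0.1028  0.035 ]
 [ 0.4495  0.1935  0.035 ]]
[np.float64(0.241), np.float64(0.302), np.float64(0.238), np.float64(0.299)]
cap [[0.5179 0.0459 0.085 ]]
s [282.2 158.5] 129 [0.4782 0.1201 0.044 ]
s [232.2 217.6] 162 [ 0.5641 -0.0497  0.044 ]
s [237.1 242.1] 174 [ 0.6202 -0.0707  0.044 ]
s [261.4 303.1] 1254 [ 0.7551 -0.0997  0.044 ]
s [261.1 389.6] 263 [ 0.8852 -0.1791  0.044 ]
s [212.2 409.7] 338 [ 0.873  -0.2577  0.044 ]
cap s [[0.5233 0.0472 0.085 ]]
paint [[0.73202346 0.05724447 0.07      ]] mask top [[ 0.71585973 -0.09418527  0.02      ]]
```

```bash
python3 -m inch '[[[1,-0.5,0],[0,0,-0.4],0.18],[[2.2,-1.2,0],[0,0,-0.9],0.18],[[3.4,-1.8,0],[0,0,-1.5],0.18],[[4.6,-2.5,0],[0,0,-2],0.18],[[5.8,-3.1,0],[0,0,-2.5],0.18],[[7,-3.8,0],[0,0,-3],0.18],[[8.2,-4.4,0],[0,0,-3.5],0.18],[[9.4,-5.1,0],[0,0,-4],0.18],[[10.6,-5.7,0],[0,0,-4.5],0.18],[[11.8,-6.4,0],[0,0,-5],0.18],[[13,-7,0],[0,0,-5.5],0.18],[[14.2,-7.7,0],[0,0,-6],0.18],[[15.4,-8.3,0],[0,0,-6.6],0.18],[[16.4,-8.9,0],[0,0,-7.1],0.18],[[17.3,-9.3,0],[0,0,-7.4],0.18],[[17.3,-9.3,0],[0,0,-7.4],0.18],[[17.3,-9.3,0],[0,0,-7.4],0.18]]'
cat > plan.py <<'E'
import sys
from h import *
from bench import ctrl
C=np.array([.548,.0288]);th=-.150
V=np.array([np.cos(th),np.sin(th)]);U=np.array([-V[1],V[0]])
ros=[(.619,-.070),(.5625,-.049),(.476,.121)]
s=ctrl.read_state();R=s['tcp_rot'];p=s['position']
print('t',s['clock'],p.round(4),'grip',s['grip_width'].__round__(4),'F',np.round(s['force'],1),'q',np.round(s['qpos'],2));print(np.round(R,3))
print('pos board',[(p[:2]-C)@V,(p[:2]-C)@U], 'turn z units to align', (th-np.arctan2(R[1,1],R[0,1]))/np.radians(-8))
for r in ros:
    d=np.array(r)-C;bx=d@V;by=d@U
    st=C+bx*V+(by-.045)*U;en=C+bx*V+.168*U
    f=lambda w,z:np.round(R.T@(np.append(w,z)-p)/.03,2)
    print('bx,by',bx.round(4),by.round(4),'start low',f(st,.0545),'high',f(st,.13),'end low',f(en,.0545))
E
python3 plan.py
```

```text
clock: 2.22
position: [0.6115, -0.121, 0.2479]
tcp_rot: [[0.144, 0.99, -0.001], [0.99, -0.144, -0.0], [-0.0, -0.001, -1.0]]
force: [-0.8, -0.2, -0.7]
grip_width: 0.0154
gripper_force: 0.0
t 2.225 [ 0.6115 -0.121   0.2479] grip 0.0154 F [-0.8 -0.2 -0.7] q [ 0.36  0.54 -0.39  1.59  0.23  1.06 -0.23]
[[ 0.144  0.99  -0.001]
 [ 0.99  -0.144 -0.   ]
 [-0.    -0.001 -1.   ]]
pos board [np.float64(0.08519180636009226), np.float64(-0.13862963570772957)] turn z units to align 0.03806722978374151
bx,by 0.085 -0.0871 start low [ 0.22 -0.    6.45] high [ 0.22 -0.    3.93] end low [10.22  0.05  6.44]
bx,by 0.026 -0.0748 start low [ 0.64 -1.97  6.45] high [ 0.64 -1.97  3.93] end low [10.23 -1.91  6.44]
bx,by -0.085 0.0804 start low [ 5.83 -5.64  6.45] high [ 5.83 -5.64  3.93] end low [10.25 -5.61  6.45]
```

```bash
python3 -m inch '[[[0,0,1],[0,0,0],0.18],[[0,0,2],[0,0,0],0.18],[[0,0,3],[0,0,0],0.18],[[0,0,4],[0,0,0],0.18],[[0,0,5],[0,0,0],0.18],[[0,0,5.7],[0,0,0],0.18],[[0,0,6.1],[0,0,0],0.18],[[0,0,6.4],[0,0,0],0.18],[[0,0,6.4],[0,0,0],0.18]]'
python3 - <<'E'
from bench import ctrl
import cv2,numpy as np
c=ctrl.capture("top");im=c["image"][110:370,60:460,::-1]
c=ctrl.capture("scene");i2=c["image"][110:370,100:400,::-1]
cv2.imwrite("pics/a1.png",cv2.resize(np.hstack([im,i2]),None,fx=1.14,fy=1.14))
E
python3 plan.py
```

```text
clock: 3.35
position: [0.612, -0.1204, 0.0563]
tcp_rot: [[0.143, 0.99, -0.0], [0.99, -0.143, -0.0], [-0.0, -0.0, -1.0]]
force: [-0.4, 0.0, 0.7]
grip_width: 0.0155
gripper_force: 0.0
t 3.45 [ 0.6124 -0.1204  0.0569] grip 0.0156 F [-0.4  0.4  0.5] q [ 0.31  0.78 -0.32  1.72  0.35  0.7  -0.33]
[[ 0.143  0.99   0.001]
 [ 0.99  -0.143 -0.   ]
 [ 0.     0.001 -1.   ]]
pos board [np.float64(0.08599180348301871), np.float64(-0.13792552388148488)] turn z units to align 0.04410011018093771
bx,by 0.085 -0.0871 start low [ 0.2  -0.03  0.08] high [ 0.2  -0.03 -2.44] end low [10.2   0.03  0.08]
bx,by 0.026 -0.0748 start low [ 0.62 -2.    0.08] high [ 0.62 -2.   -2.44] end low [10.21 -1.94  0.08]
bx,by -0.085 0.0804 start low [ 5.81 -5.66  0.08] high [ 5.81 -5.66 -2.44] end low [10.23 -5.64  0.08]
```

View pics/a1.png

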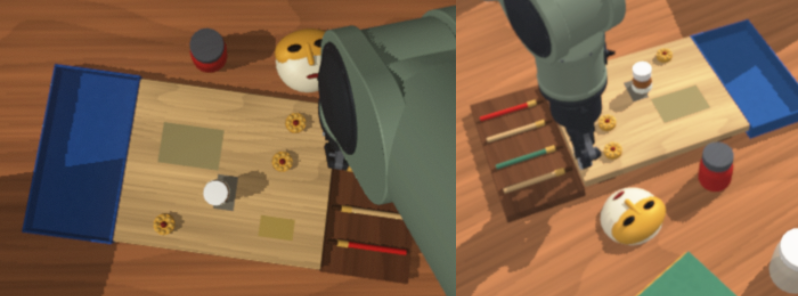

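The fingers stand behind rosette1 (crop about (335,150)/(583,155)) and are lined up with it. I'll sweep it now.

```bash
python3 -m inch '[[[0.2,0,0.07],[0,0,0],0.18],[[0.6,0,0.07],[0,0,0],0.18],[[1.1,0,0.07],[0,0,0],0.18],[[1.7,0,0.07],[0,0,0],0.18],[[2.3,0,0.07],[0,0,0],0.18],[[2.9,0,0.07],[0,0,0],0.18],[[3.5,0,0.07],[0,0,0],0.18],[[4.1,0,0.07],[0,0,0],0.18],[[4.7,0,0.07],[0,0,0],0.18],[[5.3,0,0.07],[0,0,0],0.18],[[5.9,0.01,0.07],[0,0,0],0.18],[[6.5,0.02,0.07],[0,0,0],0.18],[[7.1,0.02,0.07],[0,0,0],0.18],[[7.7,0.02,0.07],[0,0,0],0.18],[[8.3,0.02,0.07],[0,0,0],0.18],[[8.8,0.02,0.07],[0,0,0],0.18],[[9.3,0.02,0.07],[0,0,0],0.18],[[9.8,0.02,0.07],[0,0,0],0.18],[[10.2,0.02,0.07],[0,0,0],0.18],[[10.2,0.02,0.07],[0,0,0],0.18]]'
python3 -m inch '[[[0,0,-0.7],[0,0,0],0.18],[[0,0,-1.7],[0,0,0],0.18],[[0,0,-2.7],[0,0,0],0.18],[[0,0,-3.5],[0,0,0],0.18],[[0,0,-3.5],[0,0,0],0.18]]'
python3 plan.py
python3 - <<'E'
from bench import ctrl
from h import *
c=ctrl.capture("top");im=c["image"][110:370,60:460,::-1]
for r in rosettes(c):print(*r)
c=ctrl.capture("scene");i2=c["image"][110:370,150:450,::-1]
for r in rosettes(c):print('s',*r)
cv2.imwrite("pics/a2.png",cv2.resize(np.hstack([im,i2]),None,fx=1.14,fy=1.14))
E
```

```text
clock: 5.95
position: [0.6564, 0.1835, 0.0541]
tcp_rot: [[0.142, 0.99, -0.0], [0.99, -0.142, 0.0], [0.0, -0.0, -1.0]]
force: [-0.9, 0.1, 0.4]
grip_width: 0.0152
gripper_force: 0.0
clock: 6.58
position: [0.6577, 0.1818, 0.1627]
tcp_rot: [[0.144, 0.99, 0.004], [0.99, -0.144, 0.001], [0.002, 0.004, -1.0]]
force: [0.0, 0.6, 0.0]
grip_width: 0.0155
gripper_force: 0.0
t 6.575 [0.6577 0.1818 0.1627] grip 0.0155 F [0.  0.6 0. ] q [-0.15  0.72 -0.33  1.5   0.26  0.96 -0.7 ]
[[ 0.144  0.99   0.004]
 [ 0.99  -0.144  0.001]
 [ 0.002  0.004 -1.   ]]
pos board [np.float64(0.0855744837839043), np.float64(0.16770161121313654)] turn z units to align 0.035948361455699344
bx,by 0.085 -0.0871 start low [-10.    -0.08   3.59] high [-9.99 -0.07  1.07] end low [ 0.   -0.03  3.61]
bx,by 0.026 -0.0748 start low [-9.58 -2.05  3.58] high [-9.57 -2.04  1.07] end low [ 0.01 -2.    3.6 ]
bx,by -0.085 0.0804 start low [-4.39 -5.72  3.58] high [-4.38 -5.71  1.06] end low [ 0.03 -5.7   3.58]
[460.9  10.7] 548 [ 0.9858 -0.3327  0.044 ]
[539.8  10.5] 76 [ 0.9847 -0.4737  0.044 ]
[349.8  90.5] 367 [ 0.8388 -0.1289  0.044 ]
[332.4 150.5] 623 [ 0.7319 -0.0955  0.044 ]
[164.6 198.4] 211 [0.6519 0.1884 0.044 ]
[307.2 251.3] 267 [ 0.5607 -0.0486  0.044 ]
[205.2 305.3] 212 [0.4756 0.1191 0.044 ]
[304.1 310.4] 367 [ 0.465  -0.0414  0.044 ]
s [282.2 158.5] 128 [0.478  0.1201 0.044 ]
s [361.1 209.5] 123 [0.6782 0.1762 0.044 ]
s [232.2 217.7] 159 [ 0.5642 -0.0497  0.044 ]
s [260.7 304. ] 1166 [ 0.756  -0.1015  0.044 ]
s [261.6 389.1] 267 [ 0.8848 -0.178   0.044 ]
s [212.2 409.7] 338 [ 0.873  -0.2576  0.044 ]
```

View pics/a2.png

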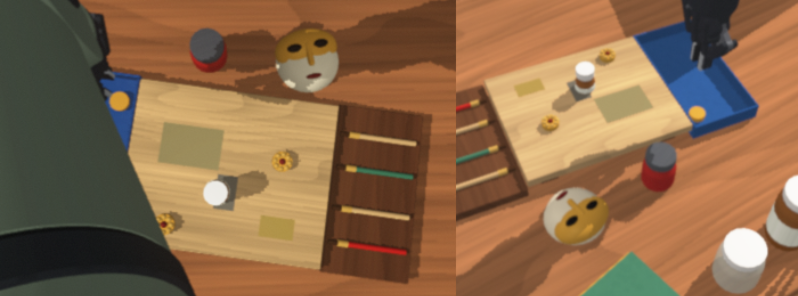

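Rosette1 is in the tray, flipped over (crop about (118,101)), and everything else is undisturbed. Next is rosette2.

```bash
python3 -m inch '[[[-0.6,-0.2,0],[0,0,0],0.18],[[-1.6,-0.5,0],[0,0,0],0.18],[[-2.8,-0.8,0],[0,0,0],0.18],[[-4,-1.1,0],[0,0,0],0.18],[[-5.2,-1.4,0],[0,0,0],0.18],[[-6.4,-1.7,0],[0,0,0],0.18],[[-7.6,-1.9,0],[0,0,0],0.18],[[-8.6,-2.05,0],[0,0,0],0.18],[[-9.3,-2.05,0],[0,0,0],0.18],[[-9.7,-2.05,0],[0,0,0],0.18],[[-9.7,-2.05,0.6],[0,0,0],0.18],[[-9.7,-2.05,1.4],[0,0,0],0.18],[[-9.7,-2.05,2.3],[0,0,0],0.18],[[-9.7,-2.05,3],[0,0,0],0.18],[[-9.7,-2.05,3.4],[0,0,0],0.18],[[-9.7,-2.05,3.57],[0,0,0],0.18],[[-9.7,-2.05,3.57],[0,0,0],0.18]]'
python3 plan.py
```

```text
clock: 8.8
position: [0.5541, -0.0962, 0.0525]
tcp_rot: [[0.143, 0.99, 0.0], [0.99, -0.143, 0.0], [0.0, 0.0, -1.0]]
force: [0.3, -0.3, 0.1]
grip_width: 0.0155
gripper_force: 0.0
t 8.8 [ 0.5541 -0.0962  0.0525] grip 0.0155 F [ 0.3 -0.3  0.1] q [ 0.26  0.71 -0.28  1.89  0.33  0.59 -0.37]
[[ 0.143  0.99   0.   ]
 [ 0.99  -0.143  0.   ]
 [ 0.     0.    -1.   ]]
pos board [np.float64(0.024666409426849036), np.float64(-0.12270163180720975)] turn z units to align 0.04938516444232536
bx,by 0.085 -0.0871 start low [-0.33  2.01 -0.07] high [-0.33  2.01 -2.58] end low [ 9.68  2.08 -0.06]
bx,by 0.026 -0.0748 start low [ 0.1   0.04 -0.07] high [ 0.1   0.04 -2.58] end low [ 9.69  0.11 -0.07]
bx,by -0.085 0.0804 start low [ 5.3  -3.62 -0.07] high [ 5.3  -3.62 -2.58] end low [ 9.72 -3.59 -0.07]
```

```bash
python3 -m inch '[[[0.1,0.04,-0.06],[0,0,0],0.18],[[0.5,0.04,-0.06],[0,0,0],0.18],[[1,0.04,-0.06],[0,0,0],0.18],[[1.5,0.05,-0.06],[0,0,0],0.18],[[2.1,0.06,-0.06],[0,0,0],0.18],[[2.7,0.06,-0.06],[0,0,0],0.18],[[3.3,0.07,-0.06],[0,0,0],0.18],[[3.9,0.07,-0.06],[0,0,0],0.18],[[4.5,0.08,-0.06],[0,0,0],0.18],[[5.1,0.08,-0.06],[0,0,0],0.18],[[5.7,0.09,-0.06],[0,0,0],0.18],[[6.3,0.09,-0.06],[0,0,0],0.18],[[6.9,0.1,-0.06],[0,0,0],0.18],[[7.4,0.1,-0.06],[0,0,0],0.18],[[7.9,0.1,-0.06],[0,0,0],0.18],[[8.4,0.1,-0.06],[0,0,0],0.18],[[8.9,0.1,-0.06],[0,0,0],0.18],[[9.4,0.1,-0.06],[0,0,0],0.18],[[9.7,0.1,-0.06],[0,0,0],0.18],[[9.7,0.1,-0.06],[0,0,0],0.18]]'
python3 -m inch '[[[0,0,-0.7],[0,0,0],0.18],[[0,0,-1.7],[0,0,0],0.18],[[0,0,-2.7],[0,0,0],0.18],[[0,0,-3.5],[0,0,0],0.18],[[0,0,-3.5],[0,0,0],0.18]]'
python3 plan.py
python3 - <<'E'
from bench import ctrl
from h import *
c=ctrl.capture("top");im=c["image"][110:370,60:460,::-1]
c=ctrl.capture("scene");i2=c["image"][110:370,150:450,::-1]
for r in rosettes(c):print('s',*r)
cv2.imwrite("pics/a3.png",cv2.resize(np.hstack([im,i2]),None,fx=1.14,fy=1.14))
E
```

```text
clock: 11.3
position: [0.5985, 0.1914, 0.0538]
tcp_rot: [[0.143, 0.99, -0.0], [0.99, -0.143, 0.0], [0.0, -0.0, -1.0]]
force: [1.4, 0.2, -0.4]
grip_width: 0.0155
gripper_force: 0.0
clock: 11.92
position: [0.5997, 0.1904, 0.1621]
tcp_rot: [[0.144, 0.99, 0.004], [0.99, -0.144, 0.001], [0.002, 0.004, -1.0]]
force: [-0.2, -0.2, 0.3]
grip_width: 0.0152
gripper_force: 0.0
t 11.925 [0.5997 0.1904 0.1621] grip 0.0152 F [-0.2 -0.2  0.3] q [-0.21  0.64 -0.29  1.66  0.23  0.88 -0.73]
[[ 0.144  0.99   0.004]
 [ 0.99  -0.144  0.001]
 [ 0.002  0.004 -1.   ]]
pos board [np.float64(0.026931622767948585), np.float64(0.16746409655506717)] turn z units to align 0.036963053972811265
bx,by 0.085 -0.0871 start low [-10.     1.87   3.58] high [-10.     1.88   1.06] end low [0.   1.92 3.59]
bx,by 0.026 -0.0748 start low [-9.58 -0.09  3.57] high [-9.58 -0.09  1.05] end low [ 0.01 -0.05  3.59]
bx,by -0.085 0.0804 start low [-4.39 -3.77  3.57] high [-4.38 -3.76  1.05] end low [ 0.03 -3.74  3.57]
s [282.1 158.5] 127 [0.478 0.12  0.044]
s [347.5 189.8] 109 [0.6224 0.1846 0.044 ]
s [361.1 209.5] 123 [0.6782 0.1762 0.044 ]
s [261.2 303. ] 1283 [ 0.7548 -0.0998  0.044 ]
s [261.6 389. ] 268 [ 0.8847 -0.178   0.044 ]
s [212.2 409.6] 338 [ 0.873  -0.2576  0.044 ]
```

View pics/a3.png

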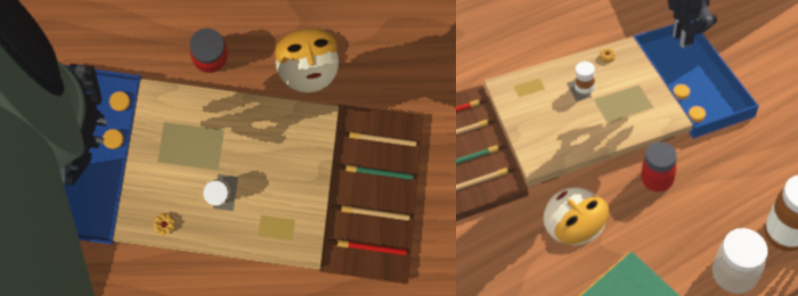

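Two rosettes are in the tray and the jar is untouched at (215,193). Rosette3 is at (164,223).

```bash
python3 -m inch '[[[-0.6,-0.5,0],[0,0,0],0.18],[[-1.6,-1.4,0],[0,0,0],0.18],[[-2.6,-2.3,0],[0,0,0],0.18],[[-3.5,-3.1,0],[0,0,0],0.18],[[-4.2,-3.6,0],[0,0,0],0.18],[[-4.4,-3.77,0],[0,0,0],0.18],[[-4.4,-3.77,0],[0,0,0],0.18],[[-4.4,-3.77,0.6],[0,0,0],0.18],[[-4.4,-3.77,1.4],[0,0,0],0.18],[[-4.4,-3.77,2.3],[0,0,0],0.18],[[-4.4,-3.77,3],[0,0,0],0.18],[[-4.4,-3.77,3.4],[0,0,0],0.18],[[-4.4,-3.77,3.5],[0,0,0],0.18],[[-4.4,-3.77,3.5],[0,0,0],0.18]]'
python3 plan.py
```

```text
clock: 13.78
position: [0.468, 0.0766, 0.0542]
tcp_rot: [[0.143, 0.99, 0.0], [0.99, -0.143, 0.0], [0.0, 0.0, -1.0]]
force: [-0.5, -0.1, -0.0]
grip_width: 0.0149
gripper_force: 0.0
t 13.775 [0.468  0.0766 0.0542] grip 0.0149 F [-0.5 -0.1 -0. ] q [-0.11  0.62 -0.23  2.12  0.32  0.44 -0.73]
[[ 0.143  0.99   0.   ]
 [ 0.99  -0.143  0.   ]
 [ 0.     0.    -1.   ]]
pos board [np.float64(-0.08619433909586627), np.float64(0.035279617641608675)] turn z units to align 0.045673985988078945
bx,by 0.085 -0.0871 start low [-5.61  5.67 -0.01] high [-5.61  5.67 -2.53] end low [ 4.39  5.73 -0.01]
bx,by 0.026 -0.0748 start low [-5.19  3.71 -0.01] high [-5.19  3.71 -2.53] end low [ 4.4   3.77 -0.01]
bx,by -0.085 0.0804 start low [ 0.    0.04 -0.01] high [ 0.    0.04 -2.53] end low [ 4.42  0.07 -0.01]
```

After the lift I'll back off to clear the view of the tray.

```bash
python3 -m inch '[[[0.3,0.04,0],[0,0,0],0.18],[[0.7,0.04,0],[0,0,0],0.18],[[1.2,0.05,0],[0,0,0],0.18],[[1.7,0.05,0],[0,0,0],0.18],[[2.2,0.06,0],[0,0,0],0.18],[[2.7,0.06,0],[0,0,0],0.18],[[3.2,0.07,0],[0,0,0],0.18],[[3.7,0.07,0],[0,0,0],0.18],[[4.1,0.07,0],[0,0,0],0.18],[[4.4,0.07,0],[0,0,0],0.18],[[4.4,0.07,0],[0,0,0],0.18]]'
python3 -m inch '[[[0,0,-0.7],[0,0,0],0.18],[[0,0,-1.7],[0,0,0],0.18],[[0,0,-2.9],[0,0,0],0.18],[[0,0,-4.1],[0,0,0],0.18],[[-1,0,-5],[0,0,0],0.18],[[-2.2,0,-5],[0,0,0],0.18],[[-3.4,0,-5],[0,0,0],0.18],[[-4.6,0,-5],[0,0,0],0.18],[[-5.8,0,-5],[0,0,0],0.18],[[-7,0,-5],[0,0,0],0.18],[[-8.2,0,-5],[0,0,0],0.18],[[-9.2,0,-5],[0,0,0],0.18],[[-10,0,-5],[0,0,0],0.18],[[-10,0,-5],[0,0,0],0.18],[[-10,0,-5],[0,0,0],0.18]]'
python3 - <<'E'
from bench import ctrl
from h import *
c=ctrl.capture("top");im=c["image"][110:370,60:460,::-1]
c=ctrl.capture("scene");i2=c["image"][110:370,150:450,::-1]
cv2.imwrite("pics/a4.png",cv2.resize(np.hstack([im,i2]),None,fx=1.14,fy=1.14))
E
```

```text
clock: 15.15
position: [0.4887, 0.2072, 0.0538]
tcp_rot: [[0.143, 0.99, 0.0], [0.99, -0.143, 0.0], [0.0, -0.0, -1.0]]
force: [0.1, -0.9, 0.3]
grip_width: 0.0156
gripper_force: 0.0
clock: 17.02
position: [0.4457, -0.09, 0.2039]
tcp_rot: [[0.144, 0.99, 0.0], [0.99, -0.144, 0.0], [0.0, 0.0, -1.0]]
force: [0.2, 0.2, 0.6]
grip_width: 0.0152
gripper_force: 0.0
```

View pics/a4.png

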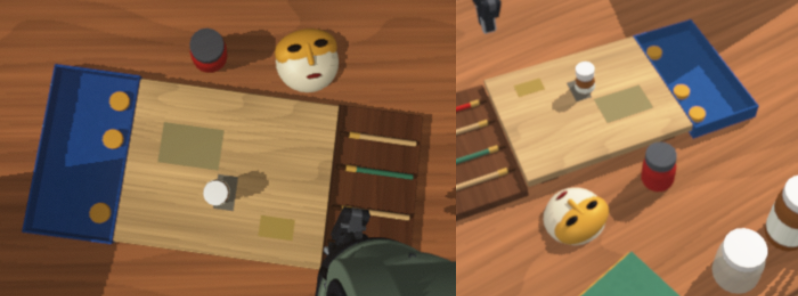

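All three rosettes lie in the tray at (118,101), (112,139) and (100,213). The jars and mask have not moved.

```bash
python3 -c "
from bench import ctrl
print(ctrl.close_job())"
```

```text
the job is handed in; nothing more can be done
None
```

I swept all three rosettes off the board into the blue tray, where at least two landed face down; the glue jar, paint jar and half mask show no movement in the final pictures, and I handed the job in at about 17 s.

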